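# Screw the upper burr carrier back into the cleaned coffee mill

## Task

The bench mill has been brushed out: fit its loose upper burr carrier back into the mill's open throat. Set it in level, turn it backward (anticlockwise from above) until the thread start drops in, then screw it clockwise until its flange is fully home on the throat rim, and let go; do not force the thread, and leave the dosing cup, the brush and the little tin where they are.

Things in the scene. Friction and masses are not known exactly. Their poses are not given: they have to be found in the camera images.
- mill: Grey bench mill, fixed: dark plinth 220 x 140 x 18 mm, round body 98 mm across, behind it a motor box 56 x 96 mm, 108 mm high, on top an aluminium throat collar 74 mm across, open upward. Origin on the table under the throat's axis, z up; -x points to the chute and the dosing cup, +x to the motor box.
- mill_mouth (a point): Centre of the throat's mouth at its rim, 132 mm above the table, on the throat's axis, z up. Bore 60 mm, 34 mm deep; inside it a three-start right-hand thread (clockwise from above goes down), 27 mm down per turn, 49 mm clear inside its ridges.
- carrier: Upper burr carrier, loose, about 0.32 kg, 55 mm tall, knob up on the table. Steel barrel 46 mm across with three even lugs (56 mm over them, 7 mm wide, 5 mm high, undersides 9 mm up); a flange 66 mm across, 24 to 29 mm up; a black ribbed round knob 58 mm across, 29 to 55 mm up. Origin at the centre of its foot, z up its axis. Which way the lugs lie to x and y is not given.
- carrier_seat (a point): Centre of the flange's underside, 23.6 mm above the carrier's origin. Height above mill_mouth: 14 mm if the lugs stand on the stops, 7 to 13 mm if on the ridges (climbing as the carrier turns anticlockwise), 4 to 5 mm when dropped into the gaps, 0 when home, some 80 degrees clockwise of the gap. There it stops hard: torque climbs 0.2 N m per degree; past about 1.4 N m the thread is forced.
- carrier_grip (a point): Point on the carrier's axis at the height to grip the knob from above (TCP): 50 mm above its origin, 5 mm below the knob's top.
- dosing_cup: Steel dosing cup, 62 mm across, 63 mm tall, loose, standing on the mill's plinth under the chute. Origin at the centre of its underside. Leave it.
- mill_brush: Brush with wooden handle, 31 x 169 x 32 mm, loose on the table between mill and carrier, pointing away from the robot. Origin at the centre of its underside, long along its y. Leave it.
- sample_tin: White lidded sample tin, 62 mm across, 50 mm tall, loose, standing behind the brush at the back. Origin at the centre of its underside. Leave it.
- mill_thread (a point): On the throat's axis, 2 mm below the rim, where the three evenly spaced ridges start. Each runs 78 degrees clockwise, down to an upright stop that reaches almost to the rim and bars lugs from either side, also those riding on the ridge; past the stop is a 32 degree gap, then the next ridge. Lugs drop in only at the gaps. How the starts lie round the throat varies and is not reported.

How it is judged:
By the outcome, as a careful person would: the job done as asked, in the order asked, and still so for the second after the job is handed in, with the robot touching nothing.
It also fails if it takes over 72 s, if anything falls off the work surface, if the arm or the gripper's body presses on something with over 40 N, if the wrist force passes 120 N, or if a joint passes its speed limit or range.

## Robot

A 6-joint arm with a two-finger parallel gripper is mounted at the origin on the work surface; the furniture and walls round the work are solid. World frame = base frame: x ahead of the robot, y to its left, z up, the work surface at z = 0. Lengths are in m, angles in degrees, forces in N, time in s.
With the tool pointing down it reaches from about 0.35 to 0.875 m from the base axis. Payload 4.2 kg.
Tool frame: the origin (TCP) lies between the finger pads, 19 mm behind the fingertips; this is the grasp point; z points along the fingers, y is the line along which they close (so a half turn about z gives the same grasp; the last joint's range is limited). The gripper opens to 87 mm and grips with 3 to 60 N. Pads are 19 mm wide; open, the fingers measure 117 mm over their backs; the gripper's body (75 mm by 190 mm) begins 51 mm behind the grasp point.
Start: joints at [-60.413, 22.042, 0.453, 0, -68.411, -14.817], TCP at [0.159, -0.604, 0.241] pointing down, gripper open.
Joint ranges: [-179.83, 179.83], [-69.29, 118.12], [-61.27, 80.66], [-181.25, 117.63], [-171.15, -9.14], [-177.46, 177.46]. Speed limits (degrees/s): [159.86, 159.86, 180, 180, 180, 180].

## Interface

Orientations are given as a 3x3 rotation matrix whose columns are the frame's x, y, z axes.
In Python, from station import sense, cams, r gives the robot as it stands. The module is installed in compiled form; this text tells all that it offers.
- The arm moves only by the tool step_arm, never from a script. Its argument "targets" is text: rows parted by semicolons, each of 4 numbers parted by spaces: the shift along the tool's x, y, z in cm, then the turn about the tool's z in degrees. In form: x y z turn; .... A call has 1 to 12 rows; each row shifts and turns the commanded pose from where the row before left it, along the tool's axes as they then stand; what a row does not reach is not made up. A row lasts 1/12 s, in which the tool goes at most 41.7 mm and 7.16 degrees, less where a joint would pass 70% of its speed; a pose out of reach is approached as far as the arm can. A call with a gripper value outside its range is refused whole. "claw" is the finger opening in cm, from 0 to 8.7, set as the call begins (left out, the last holds). The fingers move at their own pace and stop on an object; the grip force is fixed at half the most. Time passes only in rows, so rows that do not move let the fingers close. It gives the time, the measured TCP pose, the force, the opening and the grip force at its end, in the units of the state.
- sense(): the state, without advancing time (a new reading comes with each control period).
- cams.capture(name): name is "scene" or "top" or "wrist"; returns a dict with "frame" (420x560x3 uint8, blue, green, red), "vertical_fov" (degrees; the focal length in pixels is half the picture's height over the tangent of half this angle, whatever the lens; pixels are square), "cx", "cy" (the principal point, pixels), "dist_coeffs" ([k1, k2, p1, p2, k3] as OpenCV has them; the pictures are not rectified), "eye" and "rotation" of the camera in the world; the wrist camera has in their place "tool_from_camera" (4x4, takes a point from camera to tool coordinates, whose origin is the TCP and whose axes are the flange's). Camera axes: x right, y down, z forward; pixel columns grow to the right and rows downward; lengths in m; the calibration is good to about 2 mm. A picture is of the moment at which its call begins: read the wrist's pose just before it. There is no depth.
- r.finish_job(): hands the job in; it is judged then, once.
The state is a dict: "time_s": time; "joints": joint angles; "joint_velocities": joint speeds; "effort": joint torques, N m; "tcp_pos": TCP position; "ee_rot": TCP orientation; "wrist_force": force on the tool from outside, world axes, zero at the start; "moment": the same for the moment, N m; "gripper_width": opening from 0.0 (shut) to 1.0 (fully open); "gripper_force": force on a finger pad.
Only numpy, scipy, OpenCV 4.12 (cv2) and the standard library are available. Lean on these libraries where they do the work, as an engineer would, in place of code of your own. Each camera call takes 0.05 s, during which the arm holds its last target. There are 200 camera calls.

## Working session

There is one attempt and no reset: what is moved stays moved. The work goes in short steps, Python scripts to look and compute and a tool call to move; the robot and the scene stay as the last step left them, time stands still between calls to the robot, and variables do not carry over. Pictures are saved under pics/ and viewed, at most 10 in all, crops included, and the job is handed in when it is done.

Besides the shell and the picture viewer there is one more tool, called after ">>>" as name(argument=value, ...), one argument or row to a line, values as JSON. step_arm: Moves the arm, as the interface text tells. Its arguments: {"type":"object","properties":{"targets":{"type":"string"},"claw":{"type":"number"}},"required":["targets"]}

```bash
mkdir -p pics; cat > h.py <<'E'
import numpy as np, cv2
from station import sense, cams, r
def K(c):
    f=c["frame"].shape[0]/2/np.tan(np.radians(c["vertical_fov"]/2))
    return np.array([[f,0,c["cx"]],[0,f,c["cy"]],[0,0,1.]])
def cap(n):
    s=sense(); c=cams.capture(n)
    if n=="wrist":
        T=np.array(c["tool_from_camera"]); R=np.array(s["ee_rot"])
        c["R"]=R@T[:3,:3]; c["e"]=R@T[:3,3]+np.array(s["tcp_pos"])
    else: c["R"]=np.array(c["rotation"]); c["e"]=np.array(c["eye"])
    return c
def ray(c,u,v):
    p=cv2.undistortPoints(np.array([[[u,v]]],float),K(c),np.array(c["dist_coeffs"],float))[0,0]
    return c["R"]@np.array([p[0],p[1],1.])
def onz(c,u,v,z):
    d=ray(c,u,v); return c["e"]+d*(z-c["e"][2])/d[2]
def proj(c,P):
    R=c["R"].T; t=-R@c["e"]
    return cv2.projectPoints(np.atleast_2d(np.array(P,float)),cv2.Rodrigues(R)[0],t,K(c),np.array(c["dist_coeffs"],float))[0][:,0]
E
python3 - <<'E'
from h import *
import pickle
for n in("scene","top"):
    c=cap(n); cv2.imwrite(f"pics/{n}0.png",c["frame"]); pickle.dump(dict(c),open(n+".pkl","wb")); print(n,c["e"],c["R"][:,2])
s=sense(); print(s["time_s"],s["ee_rot"],s["tcp_pos"],s["wrist_force"],s["gripper_width"])
E
```

```text
scene [0.00235222 0.41958338 0.84940263] [ 0.50634737 -0.43388289 -0.74522344]
top [ 0.39086159 -0.01670993  1.20236413] [ 0.10354804  0.02046191 -0.99441395]
0.1 [[-9.66995599e-01 -2.54792433e-01 -5.72919514e-04]
 [-2.54793062e-01  9.66993874e-01  1.82867871e-03]
 [ 8.80761623e-05  1.91430019e-03 -9.99998164e-01]] [ 0.15924415 -0.60386552  0.24027627] [-0.19607987 -0.02233979  0.28107085] 1.0041122931671016
```

View pics/scene0.png

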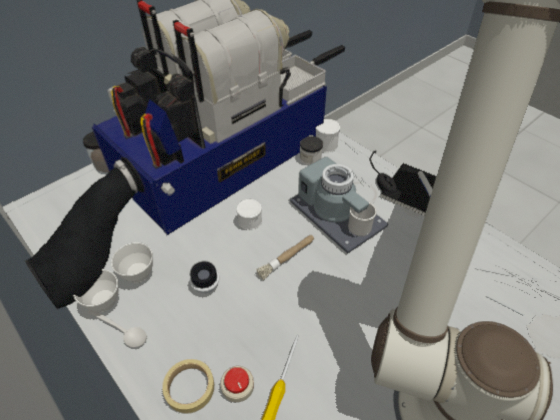

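View pics/top0.png

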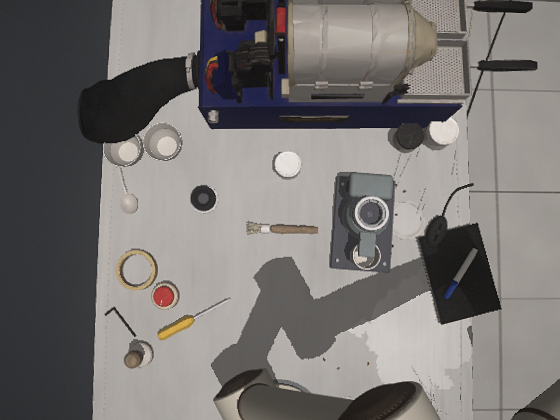

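The scene and top pictures both show the carrier as a black knob (top view 203,198), the throat collar at (371,213), the brush at about (283,229) and the tin at (287,164). The motor box is at (371,185), with the cup and chute at (367,252).

```bash
python3 - <<'E'
from h import *
import pickle
t=pickle.load(open("top.pkl","rb")); s=pickle.load(open("scene.pkl","rb"))
print("carr top",onz(t,203,198,.055),"scene",onz(s,204,272,.055))
print("mouth top",onz(t,371,213,.132),"scene",onz(s,337,178,.132))
print("brush",onz(t,247,229,.02),onz(t,318,230,.02)); print("tin",onz(t,287,164,.05)); print("box",onz(t,371,185,.108),"cup",onz(t,366,256,.08))
E
```

```text
carr top [0.5255929  0.17932887 0.055     ] scene [0.52303259 0.17878236 0.055     ]
mouth top [ 0.48749222 -0.19366423  0.132     ] scene [ 0.48078079 -0.18576952  0.132     ]
brush [0.45716547 0.07931561 0.02      ] [ 0.4564517  -0.08749705  0.02      ]
tin [ 0.60728322 -0.01344376  0.05      ]
box [ 0.55127204 -0.19816097  0.108     ] cup [ 0.3963882 -0.1905339  0.08     ]
```

>>> step_arm(
  targets="-3.2 2.4 -0.7 0;-3.2 2.4 -0.7 0;-3.2 2.4 -0.7 0;-3.2 2.4 -0.7 0;-3.2 2.4 -0.7 0;-3.2 2.4 -0.7 0;-3.2 2.4 -0.7 0;-3.2 2.4 -0.7 0;-3.2 2.4 -0.7 0;-3.2 2.4 -0.7 0;-3.2 2.4 -0.7 0;0 0 0 0",
)

```text
time_s: 1.1
tcp_pos: [0.4362, -0.2554, 0.3193]
ee_rot: [[-0.965, -0.262, 0.003], [-0.262, 0.965, -0.0], [-0.003, -0.001, -1.0]]
wrist_force: [-0.6, -0.7, 0.6]
gripper_width: 0.996
gripper_force: 0.0
```

```bash
python3 - <<'E'
from h import *
np.set_printoptions(precision=4,suppress=True)
c=cap("wrist"); print(np.array(c["tool_from_camera"]),c["e"],c["R"][:,2],c["vertical_fov"]); s=sense(); print(s["tcp_pos"],s["joints"])
print(proj(c,[[.484,-.19,.132],[.484,-.19,.098]])); cv2.imwrite("pics/w1.png",c["frame"])
E
```

```text
[[ 0.0003 -0.9598 -0.2807  0.0788]
 [ 1.      0.0006 -0.0011  0.0004]
 [ 0.0012 -0.2807  0.9598 -0.1433]
 [ 0.      0.      0.      1.    ]] [ 0.3595 -0.2756  0.4623] [ 0.2744  0.0721 -0.9589] 64.88492869197741
[ 0.4344 -0.2568  0.3185] [-12.1394   7.372   -8.378   -0.017  -74.1966 -62.7667]
[[325.7111 250.89  ]
 [321.8338 239.3675]]
```

View this.

View pics/w1.png

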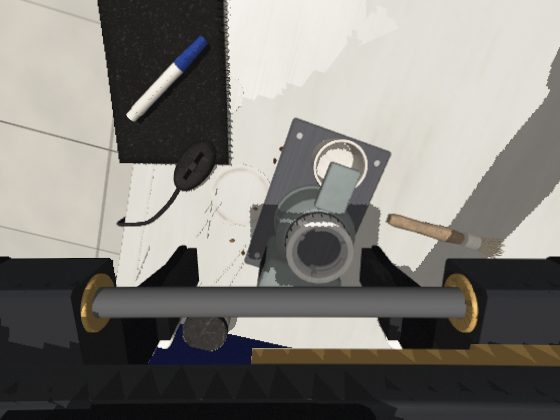

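Collar rim centred at about (320,248) and its inside is dark, so I'll go closer for a look at the thread.

>>> step_arm(
  targets="-2.2 1.3 2.9 0;-2.2 1.3 2.9 0;-2.2 1.3 2.9 0;-2.2 1.3 2.9 0;0 0 0 0;0 0 0 0",
)

```text
time_s: 1.65
tcp_pos: [0.5031, -0.1866, 0.1999]
ee_rot: [[-0.967, -0.256, -0.006], [-0.256, 0.967, 0.0], [0.006, 0.002, -1.0]]
wrist_force: [-0.4, -0.6, 0.2]
gripper_width: 1.0
gripper_force: 0.0
```

```bash
python3 - <<'E'
from h import *
import pickle
np.set_printoptions(precision=4,suppress=True)
c=cap("wrist"); s=sense(); print(s["tcp_pos"],s["joints"]); pickle.dump(dict(c),open("w2.pkl","wb"))
g=c["frame"][60:270,140:420]; cv2.imwrite("pics/w2.png",cv2.convertScaleAbs(cv2.resize(g,None,fx=2.8,fy=2.8,interpolation=cv2.INTER_CUBIC),alpha=1.6,beta=10))
print(proj(c,[[.484,-.19,.132]]))
E
```

```text
[ 0.5038 -0.1872  0.2017] [ -3.0716  15.5107 -15.2184   0.0362 -59.3881 -72.179 ]
[[280.6624 208.2474]]
```

View pics/w2.png

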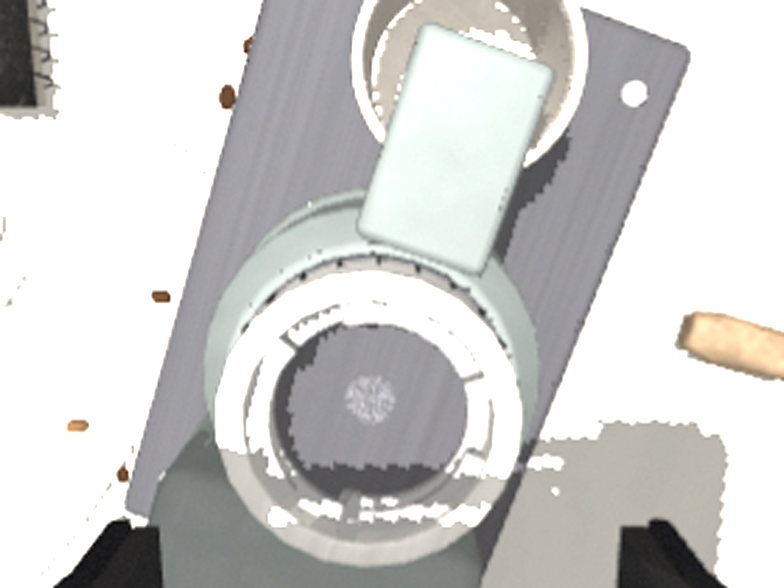

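The collar's rim is centred at about (369,418) in this crop, i.e. full frame (272,209), and stop-like marks show at (293,342), (475,378) and (355,505). I'll fit the rim circle and unwrap the bore.

```bash
cat > fit.py <<'E'
from h import *
from scipy.optimize import minimize
from scipy.ndimage import map_coordinates
A=np.linspace(0,2*np.pi,360,endpoint=False)
def ring(c,g,x,y,z,rad,a=A):
    P=np.stack([x+rad*np.cos(a),y+rad*np.sin(a),np.full_like(a,z)],1)
    p=proj(c,P); return map_coordinates(g,[p[:,1],p[:,0]],order=1)
def fit(c,x0,z,radii,h=.0012,sgn=None,span=.012):
    g=cv2.GaussianBlur(cv2.cvtColor(c["frame"],cv2.COLOR_BGR2GRAY).astype(float),(0,0),1.0)
    def cost(p):
        s=0
        for i,rr in enumerate(radii):
            d=np.clip(ring(c,g,p[0],p[1],z,rr+h)-ring(c,g,p[0],p[1],z,rr-h),-40,40)
            s-= (np.abs(d).mean() if sgn is None else sgn[i]*d.mean())
        return s
    best=min(((cost((x0[0]+i,x0[1]+j)),x0[0]+i,x0[1]+j) for i in np.arange(-span,span+1e-6,.002) for j in np.arange(-span,span+1e-6,.002)))
    m=minimize(cost,best[1:],method="Nelder-Mead",options=dict(initial_simplex=[best[1:],(best[1]+.001,best[2]),(best[1],best[2]+.001)],xatol=1e-5))
    return m.x,m.fun
E
python3 - <<'E'
from fit import *
import pickle
np.set_printoptions(precision=4,suppress=True)
c=pickle.load(open("w2.pkl","rb"))
print(onz(c,271.8,209.3,.132))
for rad in([.037],[.030],[.037,.030]): print(rad,fit(c,(.484,-.188),.132,rad))
m,_=fit(c,(.484,-.188),.132,[.037,.030])
g=cv2.cvtColor(c["frame"],cv2.COLOR_BGR2GRAY).astype(float)
a=np.radians(np.arange(0,360,.5))
u=np.array([ring(c,g,m[0],m[1],.130,rr,a) for rr in np.arange(.040,.014,-.0002)])
u=np.clip(u,0,255)
u=cv2.resize(u.astype(np.uint8),(720,390))
for k in range(0,360,30): cv2.putText(u,str(k),(2*k,385),0,.4,255,1)
cv2.imwrite("pics/u2.png",u)
E
```

```text
[ 0.4862 -0.1955  0.132 ]
[0.037] (array([ 0.4874, -0.1956]), np.float64(-39.09008039668983))
[0.03] (array([ 0.4878, -0.1956]), np.float64(-34.053635217825374))
[0.037, 0.03] (array([ 0.4875, -0.1955]), np.float64(-72.72962361884998))
```

View pics/u2.png

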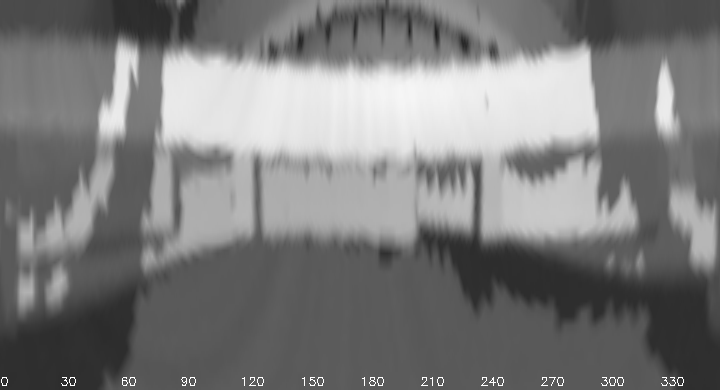

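The unwrapped bore shows ridge starts near 87 and 207 degrees and stops near 127 and 238, so the gaps sit at about 103 degrees plus multiples of 120. The throat axis comes out at (0.4875, -0.1955). Next, the carrier.

>>> step_arm(
  targets="-1.14 3.49 0 0;-1.14 3.49 0 0;-1.14 3.49 0 0;-1.14 3.49 0 0;-1.14 3.49 0 0;-1.14 3.49 0 0;-1.14 3.49 0 0;-1.14 3.49 0 0;-1.14 3.49 0 0;-1.14 3.49 0 0;0 0 0 0;0 0 0 0",
)

```text
time_s: 2.7
tcp_pos: [0.5261, 0.1806, 0.2038]
ee_rot: [[-0.967, -0.256, 0.002], [-0.256, 0.967, 0.001], [-0.003, 0.001, -1.0]]
wrist_force: [-0.4, -0.5, 0.4]
gripper_width: 0.999
gripper_force: 0.0
```

```bash
python3 - <<'E'
from fit import *
import pickle
np.set_printoptions(precision=4,suppress=True)
c=cap("wrist"); s=sense(); print(s["tcp_pos"],s["ee_rot"],s["joints"]); pickle.dump(dict(c),open("w3.pkl","wb"))
x,f=fit(c,(.5245,.179),.052,[.029]); print("knob",x,f)
for z,rad in((.055,[.027]),(.055,[.029]),(.029,[.033])): print(z,rad,fit(c,(.5245,.179),z,rad))
R=np.array(s["ee_rot"]); print("tool delta cm",100*R.T@(np.array([x[0],x[1],.05])-s["tcp_pos"]))
im=c["frame"].copy()
a=np.linspace(0,2*np.pi,60)
for z,rr in((.055,.029),(.029,.033)):
    for p in proj(c,np.stack([x[0]+rr*np.cos(a),x[1]+rr*np.sin(a),0*a+z],1)): cv2.circle(im,tuple(int(v) for v in p),0,(0,0,255),-1)
p=proj(c,[[x[0],x[1],.05]])[0].astype(int)
cv2.imwrite("pics/w3.png",cv2.resize(im[max(0,p[1]-90):p[1]+90,p[0]-120:p[0]+120],None,fx=3,fy=3))
E
```

```text
[0.5259 0.1794 0.2036] [[-0.967  -0.2547  0.0017]
 [-0.2547  0.967   0.0009]
 [-0.0019  0.0004 -1.    ]] [  35.5609   17.0306  -12.7427    0.0171  -60.1184 -110.8113]
knob [0.5257 0.1802] -39.99532899247192
0.055 [0.027] (array([0.5264, 0.1808]), np.float64(-28.752414160938084))
0.055 [0.029] (array([0.5247, 0.1802]), np.float64(-40.0))
0.029 [0.033] (array([0.5309, 0.1824]), np.float64(-35.701642093995545))
tool delta cm [ 0.0212  0.0707 15.3556]
```

View pics/w3.png

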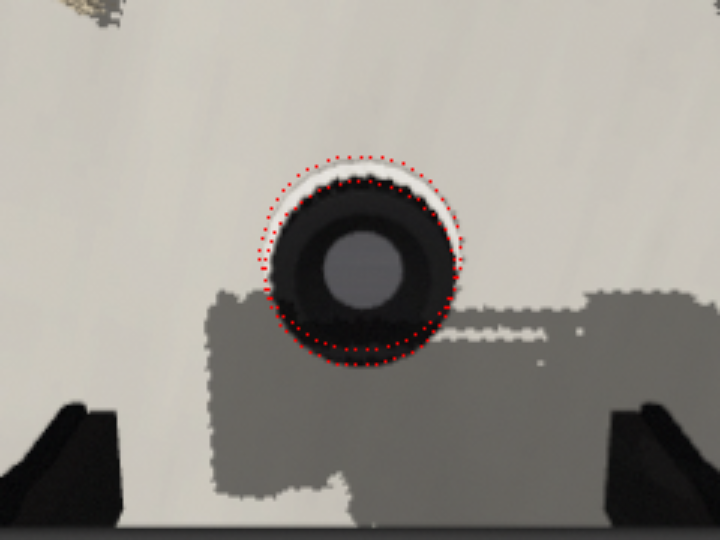

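The knob's outline is at about (365,272) in the crop and fits the modelled circle at (0.525, 0.180), clear between the fingers. I'll pinch once to centre it, then turn 90 degrees and grip.

>>> step_arm(
  targets="0.02 0.07 3.8 0;0 0 3.8 0;0 0 3.6 0;0 0 2.4 0;0 0 1 0;0 0 0.6 0;0 0 0 0;0 0 0 0",
)

```text
time_s: 3.42
tcp_pos: [0.5264, 0.1805, 0.0519]
ee_rot: [[-0.967, -0.254, 0.003], [-0.254, 0.967, 0.001], [-0.003, 0.001, -1.0]]
wrist_force: [-0.1, 0.1, 1.1]
gripper_width: 1.003
gripper_force: 0.0
```

>>> step_arm(
  targets="0 0 0 0;0 0 0 0;0 0 0 0;0 0 0 0;0 0 0 0;0 0 0 0;0 0 0 0;0 0 0 0",
  claw=5.0,
)

```text
time_s: 4.08
tcp_pos: [0.5252, 0.1806, 0.0506]
ee_rot: [[-0.967, -0.255, 0.0], [-0.255, 0.967, 0.0], [-0.0, -0.0, -1.0]]
wrist_force: [-0.1, 0.4, 3.4]
gripper_width: 0.659
gripper_force: 30.0
```

>>> step_arm(
  targets="0 0 0 0;0 0 0 0;0 0 0 0;0 0 0 -7;0 0 0 -7;0 0 0 -7;0 0 0 -7;0 0 0 -7;0 0 0 -7;0 0 0 -7;0 0 0 -7;0 0 0 -7",
  claw=8.0,
)

```text
time_s: 5.08
tcp_pos: [0.525, 0.1805, 0.0499]
ee_rot: [[-0.206, -0.979, -0.0], [-0.979, 0.206, -0.0], [0.0, 0.0, -1.0]]
wrist_force: [-0.1, 0.4, -0.1]
gripper_width: 0.918
gripper_force: 0.0
```

>>> step_arm(
  targets="0 0 0 -7;0 0 0 -7;0 0 0 -7;0 0 0 -6;0 0 0 0;0 0 0 0",
)

```text
time_s: 5.58
tcp_pos: [0.5251, 0.1805, 0.05]
ee_rot: [[0.252, -0.968, -0.0], [-0.968, -0.252, -0.0], [0.0, 0.0, -1.0]]
wrist_force: [-0.5, 0.1, 0.0]
gripper_width: 0.919
gripper_force: 0.0
```

>>> step_arm(
  targets="0 0 0 0;0 0 0 0;0 0 0 0;0 0 0 0;0 0 0 0;0 0 0 0;0 0 0 0;0 0 0 0",
  claw=5.0,
)

```text
time_s: 6.25
tcp_pos: [0.5258, 0.181, 0.0506]
ee_rot: [[0.255, -0.967, 0.002], [-0.967, -0.255, 0.001], [-0.0, -0.002, -1.0]]
wrist_force: [1.7, 1.3, 0.7]
gripper_width: 0.657
gripper_force: 30.0
```

>>> step_arm(
  targets="0 0 -1 0;0 0 -3 0;0 0 -4 0;0 0 -4 0;0 0 -4 0;0 0 -2 0;0 0 0 0;0 0 0 0",
)

```text
time_s: 6.92
tcp_pos: [0.524, 0.1803, 0.2307]
ee_rot: [[0.254, -0.967, -0.001], [-0.967, -0.254, 0.001], [-0.001, 0.001, -1.0]]
wrist_force: [-1.1, -0.4, -4.4]
gripper_width: 0.657
gripper_force: 30.0
```

```bash
python3 - <<'E'
from h import *
np.set_printoptions(precision=4,suppress=True)
c=cap("scene"); s=sense(); print(s["time_s"],s["tcp_pos"],s["ee_rot"],s["joints"],s["wrist_force"],s["moment"],s["gripper_width"])
t=np.array(s["tcp_pos"]); p=proj(c,[t-[0,0,.04]])[0].astype(int); print(p)
cv2.imwrite("pics/s4.png",cv2.resize(c["frame"][p[1]-55:p[1]+55,p[0]-70:p[0]+70],None,fx=5,fy=5,interpolation=cv2.INTER_CUBIC))
d=np.array([.4875-t[0],-.1955-t[1],0]); print("to mouth, tool cm",100*np.array(s["ee_rot"]).T@d)
E
```

```text
6.9667 [0.5233 0.1798 0.2289] [[ 0.2541 -0.9672 -0.0042]
 [-0.9672 -0.2541 -0.0009]
 [-0.0002  0.0043 -1.    ]] [ 35.699   15.7434 -10.6348  -0.1094 -63.8495 -20.9302] [-0.8803 -1.136  -3.5832] [ 0.0401  0.1534 -0.0237] 0.661157065537143
[194 232]
to mouth, tool cm [35.3918 12.9966  0.0499]
```

View pics/s4.png

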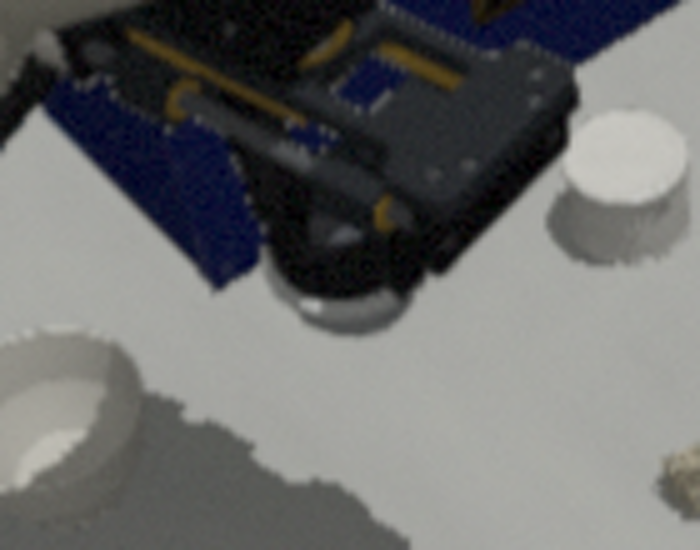

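The gripper hides the lugs; only the flange and barrel show, at (340,310) in the crop, and the carrier hangs level. I'll go to the throat and find the thread start by height.

>>> step_arm(
  targets="2 0.7 0 0;3.8 1.4 0 0;3.8 1.4 0 0;3.8 1.4 0 0;3.8 1.4 0 0;3.8 1.4 0 0;3.8 1.4 0 0;3.8 1.4 0 0;3.8 1.4 0 0;2 0.7 0 0;1 0.4 0 0;0 0 0 0",
)

```text
time_s: 7.97
tcp_pos: [0.4877, -0.1964, 0.2276]
ee_rot: [[0.251, -0.968, -0.006], [-0.968, -0.251, 0.001], [-0.003, 0.006, -1.0]]
wrist_force: [-0.2, 0.4, -3.0]
gripper_width: 0.655
gripper_force: 30.0
```

>>> step_arm(
  targets="0 0 0 0;0 0 0 0;0 0 0 0",
)

```text
time_s: 8.22
tcp_pos: [0.4896, -0.1936, 0.2297]
ee_rot: [[0.257, -0.967, -0.001], [-0.967, -0.257, 0.0], [-0.001, 0.001, -1.0]]
wrist_force: [-0.7, -0.4, -2.9]
gripper_width: 0.659
gripper_force: 30.0
```

```bash
cat > to.py <<'E'
from h import *
np.set_printoptions(precision=4,suppress=True)
ps=[]
for i in range(4):
    s=sense(); ps.append(s["tcp_pos"]); cams.capture("top")
t=np.mean(ps,0); print(np.array(ps))
d=np.array([.4875-t[0],-.1955-t[1],0]); print(s["time_s"],"to mouth, tool cm",100*np.array(s["ee_rot"]).T@d, s["joints"],s["wrist_force"],s["moment"])
E
python3 to.py
```

```text
[[ 0.4896 -0.1936  0.2297]
 [ 0.4897 -0.1937  0.2299]
 [ 0.4898 -0.1937  0.2302]
 [ 0.4899 -0.1939  0.2302]]
8.3667 to mouth, tool cm [ 0.1124  0.2646 -0.    ] [ -3.942   12.993  -14.2376  -0.0102 -62.7729  18.8107] [-0.6274  0.7878 -2.9615] [-0.0242  0.0689  0.0018]
```

>>> step_arm(
  targets="0.11 0.26 0 0;0 0 1.5 0;0 0 1.5 0;0 0 1 0;0 0 0.5 0;0 0 0 0;0 0 0 0;0 0 0 0",
)

```text
time_s: 9.08
tcp_pos: [0.4881, -0.1968, 0.1861]
ee_rot: [[0.255, -0.967, 0.002], [-0.967, -0.255, -0.001], [0.001, -0.001, -1.0]]
wrist_force: [-0.2, -1.0, -2.8]
gripper_width: 0.663
gripper_force: 30.0
```

>>> step_arm(
  targets="0 0 0.3 0;0 0 0.2 0;0 0 0.1 0;0 0 0 0;0 0 0 0",
)

```text
time_s: 9.5
tcp_pos: [0.4881, -0.1964, 0.1794]
ee_rot: [[0.255, -0.967, 0.002], [-0.967, -0.255, 0.0], [0.0, -0.002, -1.0]]
wrist_force: [2.2, 1.5, -3.8]
gripper_width: 0.664
gripper_force: 30.0
```

>>> step_arm(
  targets="0 0 0.2 0;0 0 0.2 0;0 0 0.1 0;0 0 0 0;0 0 0 0",
)

```text
time_s: 9.92
tcp_pos: [0.4882, -0.1965, 0.1744]
ee_rot: [[0.255, -0.967, 0.002], [-0.967, -0.255, -0.0], [0.0, -0.002, -1.0]]
wrist_force: [3.0, 3.9, -1.9]
gripper_width: 0.658
gripper_force: 30.0
```

```bash
python3 to.py
```

```text
[[ 0.4882 -0.1965  0.1744]
 [ 0.4882 -0.1965  0.1744]
 [ 0.4882 -0.1965  0.1744]
 [ 0.4882 -0.1965  0.1744]]
10.0667 to mouth, tool cm [-0.1142  0.0458 -0.0001] [ -4.2498  15.9444 -18.9982  -0.0108 -54.9525  19.0399] [ 4.4726  2.6206 -2.5777] [ 0.9218 -1.2455  0.0253]
```

>>> step_arm(
  targets="-0.08 -0.05 0 0;0 0 0.2 0;0 0 0.1 0;0 0 0 0;0 0 0 0",
)

```text
time_s: 10.53
tcp_pos: [0.4881, -0.1959, 0.1713]
ee_rot: [[0.255, -0.967, 0.001], [-0.967, -0.255, -0.0], [0.001, -0.001, -1.0]]
wrist_force: [4.3, 0.6, -1.5]
gripper_width: 0.658
gripper_force: 30.0
```

```bash
python3 to.py
```

```text
[[ 0.4881 -0.1959  0.1713]
 [ 0.4881 -0.1959  0.1714]
 [ 0.4881 -0.1959  0.1714]
 [ 0.488  -0.1958  0.1714]]
10.6833 to mouth, tool cm [-0.0487  0.045  -0.0001] [ -4.167   16.117  -19.2613   0.0133 -54.5745  18.9335] [ 5.3573  0.2871 -1.2917] [ 0.1198 -1.4162  0.0043]
```

>>> step_arm(
  targets="0.02 -0.08 0 0;0 0 0.1 0;0 0 0.1 0;0 0 0 0;0 0 0 0",
)

```text
time_s: 11.15
tcp_pos: [0.4882, -0.1956, 0.1689]
ee_rot: [[0.255, -0.967, -0.001], [-0.967, -0.255, 0.0], [-0.0, 0.001, -1.0]]
wrist_force: [2.0, 0.4, -2.5]
gripper_width: 0.657
gripper_force: 30.0
```

```bash
python3 to.py
```

```text
[[ 0.4882 -0.1956  0.1689]
 [ 0.4882 -0.1956  0.1689]
 [ 0.4882 -0.1956  0.1689]
 [ 0.4882 -0.1956  0.1689]]
11.3 to mouth, tool cm [-0.0297  0.0605  0.0001] [ -4.1546  16.3191 -19.3577  -0.0133 -54.3808  18.9239] [ 2.6824  0.602  -2.9205] [ 0.1552 -0.8301  0.0474]
```

>>> step_arm(
  targets="0.02 -0.05 0.1 0;0 0 0.1 0;0 0 0 0;0 0 0 0",
)

```text
time_s: 11.68
tcp_pos: [0.4883, -0.1957, 0.1667]
ee_rot: [[0.255, -0.967, -0.002], [-0.967, -0.255, 0.0], [-0.001, 0.002, -1.0]]
wrist_force: [1.4, 1.1, -3.4]
gripper_width: 0.661
gripper_force: 30.0
```

>>> step_arm(
  targets="0 0 0.1 0;0 0 0.05 0;0 0 0 0;0 0 0 0",
)

```text
time_s: 12.02
tcp_pos: [0.4884, -0.1958, 0.1654]
ee_rot: [[0.255, -0.967, -0.002], [-0.967, -0.255, 0.0], [-0.001, 0.002, -1.0]]
wrist_force: [-0.1, -0.3, -3.5]
gripper_width: 0.664
gripper_force: 30.0
```

```bash
python3 to.py
```

```text
[[ 0.4884 -0.1958  0.1654]
 [ 0.4885 -0.1958  0.1655]
 [ 0.4886 -0.1958  0.1655]
 [ 0.4887 -0.1958  0.1656]]
12.1667 to mouth, tool cm [-0.0523  0.0943  0.0001] [ -4.1611  16.5781 -19.5445  -0.0005 -53.9292  18.9248] [ 0.3895 -0.4123 -3.2203] [ 0.0258  0.1301 -0.028 ]
```

>>> step_arm(
  targets="0 0 0.1 0;0 0 0 0;0 0 0 0",
)

```text
time_s: 12.47
tcp_pos: [0.4889, -0.1957, 0.1646]
ee_rot: [[0.255, -0.967, -0.0], [-0.967, -0.255, 0.0], [-0.0, 0.0, -1.0]]
wrist_force: [-0.2, 0.1, -3.5]
gripper_width: 0.66
gripper_force: 30.0
```

>>> step_arm(
  targets="0 0 0.1 0;0 0 0 0;0 0 0 0",
)

```text
time_s: 12.72
tcp_pos: [0.4891, -0.1958, 0.1637]
ee_rot: [[0.255, -0.967, -0.0], [-0.967, -0.255, -0.0], [-0.0, 0.0, -1.0]]
wrist_force: [1.0, -0.8, -1.8]
gripper_width: 0.663
gripper_force: 30.0
```

>>> step_arm(
  targets="0 0 0.1 0;0 0 0 0;0 0 0 0",
)

```text
time_s: 12.97
tcp_pos: [0.4892, -0.1958, 0.1635]
ee_rot: [[0.255, -0.967, 0.0], [-0.967, -0.255, -0.0], [0.0, -0.0, -1.0]]
wrist_force: [-1.1, 0.6, 3.1]
gripper_width: 0.66
gripper_force: 30.0
```

Contact at TCP z 0.1636, so the seat is about 5 mm above the rim: the lugs happened to fall straight into the gaps. To do it in the order asked, I'll lift clear of the stops, set it on the ridges 40 degrees clockwise, then turn backward until it drops.

>>> step_arm(
  targets="0 0 -0.3 0;0 0 -0.5 0;0 0 -0.5 0;0 0 0 0;0 0 0 7;0 0 0 7;0 0 0 7;0 0 0 7;0 0 0 7;0 0 0 5;0 0 0 0;0 0 0 0",
)

```text
time_s: 13.97
tcp_pos: [0.4891, -0.1958, 0.1757]
ee_rot: [[-0.424, -0.906, 0.0], [-0.906, 0.424, 0.0], [-0.0, -0.0, -1.0]]
wrist_force: [-0.4, 0.4, -2.8]
gripper_width: 0.659
gripper_force: 30.0
```

>>> step_arm(
  targets="0 0 0.2 0;0 0 0.1 0;0 0 0 0;0 0 0 0",
)

```text
time_s: 14.3
tcp_pos: [0.489, -0.1957, 0.1726]
ee_rot: [[-0.426, -0.905, -0.0], [-0.905, 0.426, 0.0], [0.0, 0.0, -1.0]]
wrist_force: [-0.0, 0.1, -3.0]
gripper_width: 0.659
gripper_force: 30.0
```

>>> step_arm(
  targets="0 0 0.1 0;0 0 0 0;0 0 0 0",
)

```text
time_s: 14.55
tcp_pos: [0.4891, -0.1957, 0.1717]
ee_rot: [[-0.426, -0.905, -0.0], [-0.905, 0.426, 0.0], [0.0, 0.0, -1.0]]
wrist_force: [0.2, -0.2, -3.1]
gripper_width: 0.666
gripper_force: 30.0
```

>>> step_arm(
  targets="0 0 0.1 0;0 0 0 0;0 0 0 0",
)

```text
time_s: 14.8
tcp_pos: [0.489, -0.1958, 0.1707]
ee_rot: [[-0.426, -0.905, -0.0], [-0.905, 0.426, 0.0], [0.0, 0.0, -1.0]]
wrist_force: [-0.6, -0.6, -3.0]
gripper_width: 0.664
gripper_force: 30.0
```

>>> step_arm(
  targets="0 0 0.1 0;0 0 0 0;0 0 0 0",
)

```text
time_s: 15.05
tcp_pos: [0.4893, -0.1958, 0.1701]
ee_rot: [[-0.426, -0.905, 0.0], [-0.905, 0.426, -0.0], [-0.0, -0.001, -1.0]]
wrist_force: [-0.5, 0.4, -0.0]
gripper_width: 0.661
gripper_force: 30.0
```

>>> step_arm(
  targets="0 0 0.05 0;0 0 0 0;0 0 0 0",
)

```text
time_s: 15.3
tcp_pos: [0.4893, -0.1957, 0.17]
ee_rot: [[-0.426, -0.905, 0.001], [-0.905, 0.426, -0.0], [-0.0, -0.001, -1.0]]
wrist_force: [-1.4, 1.0, 4.5]
gripper_width: 0.658
gripper_force: 30.0
```

On the ridges now (seat about 11 mm up), so the start should be some 20 to 25 degrees anticlockwise.

>>> step_arm(
  targets="0 0 -0.05 -7;0 0 -0.05 -7;0 0 -0.05 -6;0 0 0 0;0 0 0 0",
)

```text
time_s: 15.72
tcp_pos: [0.4892, -0.1955, 0.1713]
ee_rot: [[-0.093, -0.996, 0.001], [-0.996, 0.093, 0.0], [-0.0, -0.001, -1.0]]
wrist_force: [-1.6, 3.4, 5.5]
gripper_width: 0.66
gripper_force: 30.0
```

>>> step_arm(
  targets="0 0 -0.02 -5;0 0 0 -5;0 0 0 -5;0 0 0 0;0 0 0 0",
)

```text
time_s: 16.13
tcp_pos: [0.4887, -0.1959, 0.17]
ee_rot: [[0.166, -0.986, -0.001], [-0.986, -0.166, 0.0], [-0.0, 0.001, -1.0]]
wrist_force: [-0.2, -0.3, -3.4]
gripper_width: 0.661
gripper_force: 30.0
```

The upward push has vanished, so the lugs are past the starts. Lowering into the gap.

>>> step_arm(
  targets="0 0 0.1 -3;0 0 0.2 0;0 0 0.2 0;0 0 0.05 0;0 0 0 0;0 0 0 0",
)

```text
time_s: 16.63
tcp_pos: [0.4891, -0.1958, 0.1653]
ee_rot: [[0.22, -0.975, -0.0], [-0.975, -0.22, -0.0], [-0.0, 0.0, -1.0]]
wrist_force: [-0.9, -0.5, -2.9]
gripper_width: 0.656
gripper_force: 30.0
```

>>> step_arm(
  targets="0 0 0.1 0;0 0 0 0;0 0 0 0",
)

```text
time_s: 16.88
tcp_pos: [0.4891, -0.1957, 0.1644]
ee_rot: [[0.221, -0.975, -0.0], [-0.975, -0.221, 0.0], [-0.0, 0.0, -1.0]]
wrist_force: [0.3, -0.3, -3.0]
gripper_width: 0.66
gripper_force: 30.0
```

>>> step_arm(
  targets="0 0 0.1 0;0 0 0 7;0 0 0.03 7;0 0 0 0;0 0 0 0",
)

```text
time_s: 17.3
tcp_pos: [0.4891, -0.1958, 0.1631]
ee_rot: [[-0.018, -1.0, 0.0], [-1.0, 0.018, -0.0], [0.0, -0.0, -1.0]]
wrist_force: [0.6, 0.1, -2.8]
gripper_width: 0.659
gripper_force: 30.0
```

```bash
python3 to.py
```

```text
[[ 0.4891 -0.1958  0.1631]
 [ 0.4891 -0.1958  0.1632]
 [ 0.4891 -0.1958  0.1632]
 [ 0.4891 -0.1957  0.1632]]
17.45 to mouth, tool cm [-0.0224  0.1628 -0.    ] [ -4.154   16.7428 -19.7127   0.0002 -53.5425   3.0328] [ 0.0558  0.9507 -2.9349] [0.0748 0.0998 0.0116]
```

>>> step_arm(
  targets="0 0 0.05 7;0 0 0.05 7;0 0 0 0;0 0 0 0",
)

```text
time_s: 17.83
tcp_pos: [0.4891, -0.1958, 0.1621]
ee_rot: [[-0.259, -0.966, -0.0], [-0.966, 0.259, -0.0], [0.0, 0.0, -1.0]]
wrist_force: [0.5, 0.7, -3.7]
gripper_width: 0.659
gripper_force: 30.0
```

```bash
python3 -c "
from h import *
s=sense();print(s['tcp_pos'],s['wrist_force'],s['moment'],s['joints'][5])"
```

```text
[ 0.48908825 -0.19575533  0.16213994] [ 0.50977623  0.70406956 -3.69379958] [0.03323636 0.09100387 0.0071174 ] -10.859319195829329
```

>>> step_arm(
  targets="0 0 0.06 7;0 0 0.05 7;0 0 0 0;0 0 0 0",
)

```text
time_s: 18.17
tcp_pos: [0.4892, -0.1958, 0.1611]
ee_rot: [[-0.484, -0.875, 0.0], [-0.875, 0.484, -0.0], [0.0, -0.0, -1.0]]
wrist_force: [-0.0, -0.7, -2.7]
gripper_width: 0.661
gripper_force: 30.0
```

>>> step_arm(
  targets="0 0 0.06 7;0 0 0.05 7;0 0 0 0;0 0 0 0",
)

```text
time_s: 18.5
tcp_pos: [0.4892, -0.1958, 0.16]
ee_rot: [[-0.681, -0.733, 0.0], [-0.733, 0.681, -0.0], [-0.0, -0.0, -1.0]]
wrist_force: [-1.1, 0.4, -3.4]
gripper_width: 0.661
gripper_force: 30.0
```

```bash
python3 -c "
from h import *
s=sense();print(s['tcp_pos'],s['wrist_force'],s['moment'],s['joints'][5])"
```

```text
[ 0.48915419 -0.19578083  0.16000586] [-1.05766147  0.43839215 -3.38785441] [ 0.04582123 -0.02256349 -0.00981421] -38.74086499010815
```

>>> step_arm(
  targets="0 0 0.05 7;0 0 0 0;0 0 0 0",
)

```text
time_s: 18.75
tcp_pos: [0.4891, -0.1958, 0.1595]
ee_rot: [[-0.765, -0.644, 0.0], [-0.644, 0.765, -0.0], [0.0, -0.0, -1.0]]
wrist_force: [0.7, 0.3, -2.8]
gripper_width: 0.668
gripper_force: 30.0
```

>>> step_arm(
  targets="0 0 0.04 5;0 0 0 0;0 0 0 0",
)

```text
time_s: 19.0
tcp_pos: [0.4892, -0.1958, 0.1591]
ee_rot: [[-0.819, -0.574, 0.0], [-0.574, 0.819, -0.0], [-0.0, -0.0, -1.0]]
wrist_force: [-0.3, 0.5, -2.1]
gripper_width: 0.662
gripper_force: 30.0
```

```bash
cat > m.py <<'E'
from h import *
s=sense();print(s['time_s'],s['tcp_pos'],s['wrist_force'],s['moment'],s['joints'][5])
E
python3 m.py
```

```text
19.0 [ 0.48916693 -0.19577377  0.15911952] [-0.34222477  0.48189897 -2.09775576] [-0.00561929  0.0593882  -0.01513303] -50.797241715966074
```

>>> step_arm(
  targets="0 0 0.03 4;0 0 0 0;0 0 0 0",
)

```text
time_s: 19.25
tcp_pos: [0.4892, -0.1959, 0.1591]
ee_rot: [[-0.857, -0.515, 0.0], [-0.515, 0.857, -0.0], [-0.0, -0.0, -1.0]]
wrist_force: [0.1, 0.9, -1.4]
gripper_width: 0.662
gripper_force: 30.0
```

```bash
python3 m.py
```

```text
19.25 [ 0.4892064  -0.19586827  0.15905998] [ 0.11137625  0.93695087 -1.40695107] [ 0.02494662  0.12494656 -0.05282706] -54.86414246748218
```

>>> step_arm(
  targets="0 0 0.03 3;0 0 0 0;0 0 0 0",
)

```text
time_s: 19.5
tcp_pos: [0.4895, -0.196, 0.159]
ee_rot: [[-0.883, -0.469, 0.001], [-0.469, 0.883, -0.001], [-0.001, -0.001, -1.0]]
wrist_force: [0.3, -2.2, 0.4]
gripper_width: 0.662
gripper_force: 29.9
```

```bash
python3 m.py
```

```text
19.5 [ 0.48951415 -0.19599484  0.15898717] [ 0.2690905  -2.1501991   0.38645066] [-0.07890824  0.13950348  0.12528899] -57.90476779442196
```

>>> step_arm(
  targets="0 0 0 2;0 0 0 0;0 0 0 0",
)

```text
time_s: 19.75
tcp_pos: [0.4896, -0.196, 0.1589]
ee_rot: [[-0.899, -0.437, 0.001], [-0.437, 0.899, -0.001], [-0.001, -0.001, -1.0]]
wrist_force: [2.3, -2.4, 0.4]
gripper_width: 0.661
gripper_force: 29.9
```

```bash
python3 m.py
```

```text
19.75 [ 0.48956619 -0.19599186  0.15889143] [ 2.28127598 -2.40686198  0.44907472] [-0.09596565  0.08317302  0.35736722] -59.92892790774489
```

>>> step_arm(
  targets="0 0 0 1.5;0 0 0 0;0 0 0 0",
)

```text
time_s: 20.0
tcp_pos: [0.4896, -0.196, 0.1589]
ee_rot: [[-0.911, -0.413, 0.001], [-0.413, 0.911, -0.001], [-0.001, -0.001, -1.0]]
wrist_force: [1.4, -3.1, 0.4]
gripper_width: 0.659
gripper_force: 29.9
```

```bash
python3 m.py
```

```text
20.0 [ 0.48962937 -0.19595324  0.15886489] [ 1.4431995  -3.08762094  0.44423634] [-0.09031167 -0.07199179  0.53585487] -61.457263908597696
```

>>> step_arm(
  targets="0 0 0 1;0 0 0 0;0 0 0 0",
)

```text
time_s: 20.25
tcp_pos: [0.4897, -0.1959, 0.1588]
ee_rot: [[-0.918, -0.396, 0.001], [-0.396, 0.918, -0.001], [-0.001, -0.001, -1.0]]
wrist_force: [2.9, -3.2, 1.1]
gripper_width: 0.658
gripper_force: 29.9
```

```bash
python3 m.py; python3 - <<'E'
from h import *
c=cap("scene"); p=proj(c,[[.4893,-.1958,.135]])[0].astype(int); print(p)
cv2.imwrite("pics/s5.png",cv2.resize(c["frame"][p[1]-45:p[1]+45,p[0]-60:p[0]+60],None,fx=6,fy=6,interpolation=cv2.INTER_CUBIC))
E
```

```text
20.25 [ 0.48966063 -0.19591378  0.15884671] [ 2.85945225 -3.17938598  1.14178486] [-0.14268094 -0.23288115  0.74025141] -62.53465156698179
[337 173]
```

View pics/s5.png

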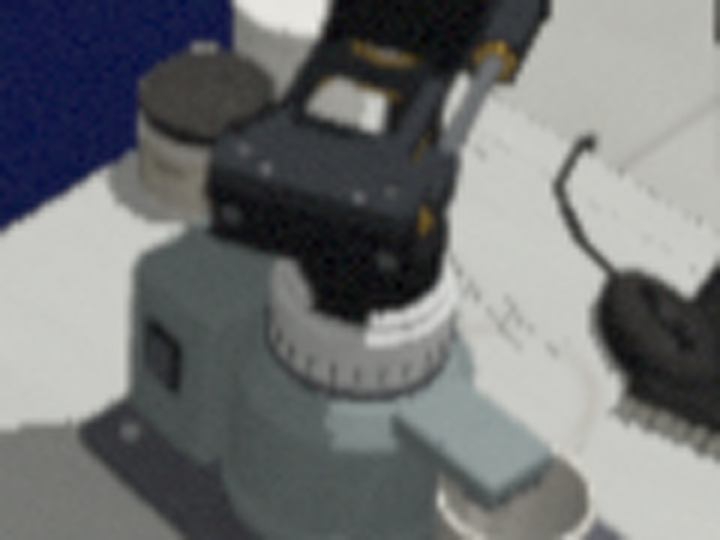

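The flange lies flush on the collar around (360,330), and the torque is climbing at 0.2 N m per degree, so it's on the hard stop at 0.74 N m. I'll relax slightly, open and withdraw.

>>> step_arm(
  targets="0 0 0 -2;0 0 0 0;0 0 0 0",
)

```text
time_s: 20.55
tcp_pos: [0.4897, -0.1958, 0.1589]
ee_rot: [[-0.905, -0.425, 0.002], [-0.425, 0.905, 0.0], [-0.002, -0.001, -1.0]]
wrist_force: [1.7, -2.1, 2.3]
gripper_width: 0.659
gripper_force: 29.9
```

>>> step_arm(
  targets="0 0 0 0;0 0 0 0;0 0 0 0;0 0 0 0;0 0 0 0;0 0 0 0;0 0 -0.5 0;0 0 -1 0;0 0 -2 0;0 0 -2 0;0 0 -2 0;0 0 0 0",
  claw=8.5,
)

```text
time_s: 21.55
tcp_pos: [0.4916, -0.1965, 0.2391]
ee_rot: [[-0.904, -0.428, 0.01], [-0.428, 0.904, -0.003], [-0.008, -0.007, -1.0]]
wrist_force: [0.3, -0.9, 0.8]
gripper_width: 0.975
gripper_force: 0.0
```

```bash
python3 m.py; python3 - <<'E'
from h import *
c=cap("wrist"); print(proj(c,[[.489,-.196,.16]]))
p=proj(c,[[.489,-.196,.15]])[0].astype(int); y0=max(0,p[1]-110); x0=max(0,p[0]-150)
cv2.imwrite("pics/w6.png",cv2.resize(c["frame"][y0:y0+220,x0:x0+300],None,fx=2.6,fy=2.6))
E
```

```text
21.55 [ 0.49157873 -0.19650883  0.23908202] [ 0.33032085 -0.86864068  0.78850653] [ 0.03549966 -0.0492441   0.02172244] -60.57464482910308
[[280.99011986 226.00409915]]
```

View pics/w6.png

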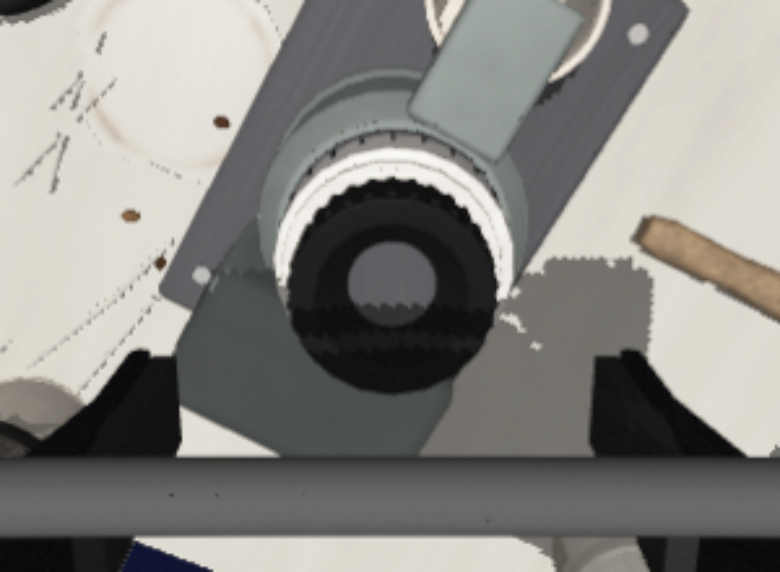

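The carrier sits concentric and level in the collar (knob at 393,285), the fingers are clear, and the cup and brush are undisturbed. Handing in.

>>> step_arm(
  targets="0 0 -2 0;0 0 0 0;0 0 0 0;0 0 0 0",
)

```text
time_s: 21.93
tcp_pos: [0.4886, -0.1956, 0.2526]
ee_rot: [[-0.904, -0.427, -0.001], [-0.427, 0.904, 0.001], [0.001, 0.001, -1.0]]
wrist_force: [-0.7, -0.3, -0.4]
gripper_width: 0.976
gripper_force: 0.0
```

```bash
python3 -c "
from h import *
print(r.finish_job())"
```

```text
the job is handed in; nothing more can be done
None
```

The carrier is screwed home on the mill's rim, torque peaking at about 0.74 N m against the 1.4 limit, and released; the lugs first dropped straight into the gaps, so I lifted it and redid the backward turn as asked, never touched the cup, brush or tin, and handed in at about 22 s (no verdict came back).

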